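# Open the tin of washing tablets

## Robot

A 6-joint arm with a two-finger parallel gripper is mounted at the origin on the work surface. World frame = base frame: x ahead of the robot, y to its left, z up, the work surface at z = 0. Lengths are in m, angles in rad, forces in N, time in s.
With the tool pointing down it reaches from about 0.35 to 0.775 m from the base axis. Payload 5.5 kg.
Tool frame: the origin (TCP) lies at the very end of the fingers, on their centre line; the grasp point (between the pads) lies 19 mm behind it (grip_point_offset is the distance from the TCP to the grasp point, in m); z points along the fingers, y is the direction in which the jaws open and shut (so a half turn about z gives the same grasp; the last joint's range is limited). The gripper opens to 85 mm and grips with 20 to 120 N. Pads are 22 mm wide; open, the fingers measure 114 mm over their backs; the gripper's body (76 mm by 85 mm) begins 54 mm behind the grasp point. The pads swing forward as they close: fully open they stand 13 mm farther back than shut.
Start: joints at [1.012, 0.313, 0.046, 1.304, 0, 1.431], TCP at [0.234, 0.525, 0.231] pointing down, gripper open.
Joint ranges: [-2.76, 2.76], [-0.86, 1.69], [-1.03, 1.26], [-2.2, 2.34], [-1.47, 1.5], [-3.14, 3.14]. Speed limits (rad/s): [2.57, 2.57, 3.14, 3.14, 3.14, 3.14].

## Interface

Orientations are given as a unit quaternion [w, x, y, z].
In Python, from workcell import * gives the robot as it stands.
- The arm moves only by the shell command python3 -m crank 'ROWS' [OPENING] [FORCE]. ROWS is a JSON object of lists of equal length, an entry for each row: "travel": the shift along the tool's x, y, z in units of 40 mm (1.0 is 40 mm), a list of three; "turn": the turn about the tool's z in rad. In form: {"travel": [[x, y, z], ...], "turn": [turn, ...]}. A call has 1 to 5 rows; each row is the pose to reach, as a shift and turn from the pose commanded when the call began, along the tool's axes at that moment; what a row does not reach only later rows make up. A row lasts 1/12 s, in which the tool goes at most 41.7 mm and 7.16 degrees, less where a joint would pass 70% of its speed; a pose out of reach is approached as far as the arm can. A call with a gripper value outside its range is refused whole. OPENING is the finger opening in mm, from 0 to 85.4, set as the call begins (- or left out, the last holds). The fingers move at their own pace and stop on an object; FORCE is the grip in N (left out, the last holds). Time passes only in rows, so rows that repeat a pose let the fingers close. It gives the time, the measured TCP pose, the force and the opening at its end, in the units of the state.
- get_state(): the state, without advancing time (a new reading comes with each control period).
- read_camera(name): name is "scene" or "side" or "wrist"; returns a dict with "image" (384x512x3 uint8, red, green, blue), "K" (3x3 intrinsics, pixels), "R" (3x3) and "t" (3): a world point X has camera coordinates R X + t. Camera axes: x right, y down, z forward; pixel columns grow to the right and rows downward; lengths in m; the calibration is good to about 2 mm. A picture is of the moment at which its call begins. There is no depth.
- hand_in(): hands the job in, once; it reports no verdict.
The state is a dict: "clock": time; "joint_pos": joint angles; "qvel": joint speeds; "tau": joint torques, N m; "tcp_pos": TCP position; "orientation": TCP orientation; "wrist_force": force on the tool from outside, world axes, zero at the start; "ft_torque": the same for the moment, N m; "finger_gap": finger opening in m.
Only numpy, scipy, OpenCV 4.12 (cv2) and the standard library are available. Lean on these libraries where they do the work, as an engineer would, in place of code of your own. Each camera call takes 0.05 s, during which the arm holds its last target. There are 200 camera calls.

## Task

I need a washing tablet: take the loose lid off the bare-metal tin canister by its brown wooden knob, lift it clear, and lower it (do not let it drop) knob-up onto the round cork mat, so that the whole lid lies on the mat, then let go. Leave the open tin standing where it is, and leave the closed blue canister alone.

Things in the scene. Friction and masses are not known exactly. Their poses are not given: they have to be found in the camera images.
- tin: Loose round bare-steel canister, 96 mm outside diameter, 110 mm high, wall 3 mm (inside diameter 90 mm), standing upright on the shelf, holding white and mint tablets. About 0.45 kg. Origin: centre of its underside, z up along its axis. With the lid on, the lid's origin is 102 mm above this origin.
- lid: Loose steel lid of the tin, lying on its rim under its own weight (nothing latches), about 0.1 kg. Origin: centre of its underside, z up along its axis, round so yaw does not matter. From the origin up: a locating plug of 85 mm diameter from 0 to 8 mm (2.5 mm of play all round in the tin), a disc of 100 mm diameter from 8 to 13 mm, and a straight brown wooden knob of 24 mm diameter from 13 to 47 mm. Set down on a flat surface it stands on its plug.
- mat: Fixed round cork mat, 150 mm diameter, 5 mm thick, flat on the shelf. Origin: centre of its underside, so its top is 5 mm above the origin.
- blue_canister: Loose blue painted canister of the same shape as the lidded tin (100 mm largest diameter, body and closed lid 115 mm high, with a black plastic knob of 24 mm diameter from 115 to 149 mm); its lid is clipped shut. A bystander. Origin: centre of its underside, z up.
Things that resemble listed ones, but are neither listed nor needed, are in the scene too. What is shaped like the tin but pink is not meant. Of the things like the mat, leave any that is yellow; of the rest the smaller one is meant.

How it is judged:
On the way:
1. the lid is held in the fingers, lifted at least 30 mm clear of its seat on the tin (z of lid in the frame of tin above 0.132 m and contact force between the fingers and lid above 0.3 N), for 0.1 s.
At the end, for the whole second after the job is handed in: The lid is released and at rest, knob up and flat (within 10 degrees) on the mat, its whole disc over the mat (centres within 26 mm); the tin stands upright within 30 mm of where it was, and the blue canister within 20 mm of where it was (horizontal distance between lid and mat below 0.026 m and z of lid in the frame of mat between 0.002 and 0.01 m and angle between lid's own z axis and vertical below 0.175 rad and linear speed of lid below 0.03 m/s and distance of tin from where it was at the start of the episode below 0.03 m and angle between tin's own z axis and vertical below 0.1 rad and distance of blue_canister from where it was at the start of the episode below 0.02 m and contact force between the fingers and lid below 0.1 N); the robot touches nothing.
It fails at once if the lid is dropped or thrown (moves faster than 0.5 m/s with no finger touching it: a fall of about 13 mm) (linear speed of lid above 0.5 m/s and contact force between the fingers and lid below 0.05 N).
It fails at once if the tin is shoved more than 30 mm or tipped over 20 degrees (distance of tin from where it was at the start of the episode above 0.03 m or angle between tin's own z axis and vertical above 0.35 rad).
It fails at once if the blue canister is moved more than 20 mm (distance of blue_canister from where it was at the start of the episode above 0.02 m).
It also fails if it takes over 45 s, if anything falls off the work surface, if the arm or the gripper's body presses on something with over 40 N, if the wrist force passes 120 N, or if a joint passes its speed limit or range.

## Working session

There is one attempt and no reset: what is moved stays moved. The work goes in short steps, Python scripts to look and compute and a shell command to move; the robot and the scene stay as the last step left them, time stands still between calls to the robot, and variables do not carry over. Pictures are saved under pics/ and viewed, about 8 in all and at most 12, crops included, and the job is handed in when it is done.

```bash
mkdir -p pics
cat > h.py <<'E'
from workcell import *
import numpy as np, cv2
def snap(n,f):
    c=read_camera(n); cv2.imwrite(f'pics/{f}.png',c['image'][:,:,::-1]); np.savez(f'pics/{f}.npz',**{k:c[k] for k in('image','K','R','t')}); return c
def ray(c,u,v):
    R=np.array(c['R']);d=R.T@np.linalg.solve(np.array(c['K']),[u,v,1.]);return -R.T@np.array(c['t']),d
def onz(c,u,v,z):
    o,d=ray(c,u,v);return o+d*(z-o[2])/d[2]
def proj(c,X):
    p=np.array(c['K'])@(np.array(c['R'])@np.array(X)+np.array(c['t']));return p[:2]/p[2]
E
python3 - <<'E'
from h import *
for n in('scene','side'):
    c=snap(n,n+'0');print(n,-np.array(c['R']).T@c['t'])
a=[cv2.imread(f'pics/{n}0.png') for n in('scene','side')]
print(get_state())
E
```

```text
scene [0.77892449 0.59550162 0.5349758 ]
side [ 0.40770505 -0.86578934  0.63978601]
{'clock': 0.1, 'joint_pos': array([ 1.01239166e+00,  3.13929628e-01,  4.50894370e-02,  1.30360050e+00,
       -3.59821606e-05,  1.43121667e+00]), 'qvel': array([ 0.00066532, -0.00173562,  0.0005517 , -0.00286123, -0.00100876,
        0.00072223]), 'tau': array([ 3.13876626e-03, -4.81725848e+01,  2.99243742e+01,  1.27438045e-02,
       -8.42200302e-05, -2.09585113e-05]), 'tcp_pos': array([0.23360805, 0.52490514, 0.23049429]), 'orientation': array([-2.64240122e-04,  2.07885192e-01,  9.78152887e-01, -7.78773296e-04]), 'wrist_force': array([ 0.04376609, -0.12931034,  0.34743205]), 'ft_torque': array([0.03020944, 0.00784711, 0.04077627]), 'finger_gap': 0.08539531021258015}
```

View pics/scene0.png

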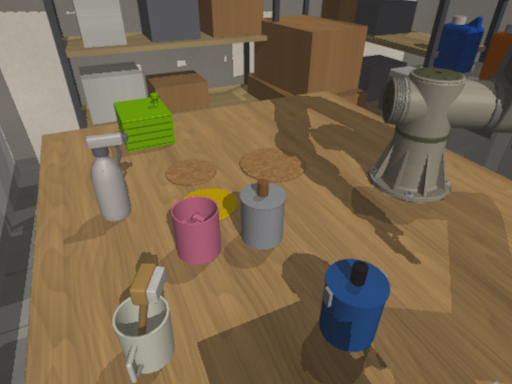

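View pics/side0.png

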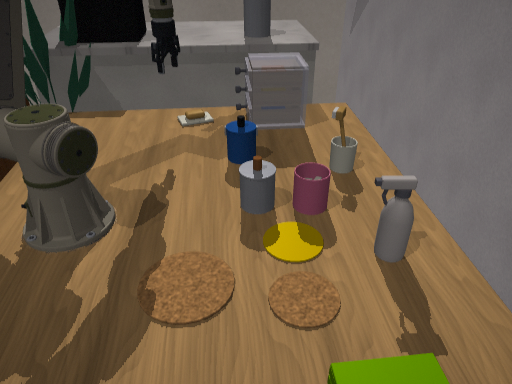

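Scene view: the tin with its brown knob is at (263,215), knob (263,187). Look-alikes are the pink pot (197,230) and the blue canister (353,305). Mats are cork at (191,172) and (271,165), and yellow at (212,203). In the side view the tin is at (257,187), knob (257,163), and the corks are at (304,299), which looks smaller, and (187,287).

I'll measure both cork mats and the knob.

```bash
python3 - <<'E'
from h import *
S=np.load('pics/side0.npz');C=np.load('pics/scene0.npz')
def comp(c,seed,lo,hi):
    hsv=cv2.cvtColor(c['image'],cv2.COLOR_RGB2HSV);m=cv2.inRange(hsv,lo,hi)
    m=cv2.morphologyEx(m,cv2.MORPH_OPEN,np.ones((2,2)))
    n,l,st,ce=cv2.connectedComponentsWithStats(m);k=l[seed[1],seed[0]];print(hsv[seed[1],seed[0]],k,st[k],ce[k]);return (l==k).astype(np.uint8)
for s in((304,299),(187,287)):
    # cork texture vs wood: blur-based hue/sat
    g=cv2.cvtColor(cv2.GaussianBlur(S['image'],(5,5),0),cv2.COLOR_RGB2HSV)
    print('cork',g[s[1],s[0]],'wood',g[340,260])
    # 4 extremes by eye from view
for nm,e in(('A',[(268,299),(340,299),(304,272),(304,326)]),('B',[(139,287),(235,287),(187,252),(187,322)])):
    p=np.array([onz(S,u,v,.005) for u,v in e]);print(nm,p.round(3).tolist(),np.linalg.norm(p[0]-p[1]),np.linalg.norm(p[2]-p[3]))
# knob: reddish brown
for c,sd in((S,(257,163)),(C,(263,187))):
    m=comp(c,sd,(0,90,40),(13,255,140));ys,xs=np.nonzero(m);print(xs.min(),xs.max(),ys.min(),ys.max())
    u,v=xs.mean(),ys.mean();print(onz(c,u,v,.132))
o1,d1=ray(S,257.5,157);o2,d2=ray(C,263.5,181)
E
python3 - <<'E'
import cv2,numpy as np
a=cv2.imread('pics/side0.png')[145:335,130:350];b=cv2.imread('pics/scene0.png')[140:260,160:310]
a=cv2.resize(a,(440,380));b=cv2.resize(b,None,fx=2.4,fy=2.4)
o=np.zeros((380,800,3),np.uint8);o[:,:440]=a;o[:b.shape[0],440:800]=b;cv2.imwrite('pics/crop0.png',o)
E
```

```text
cork [ 15 144 149] wood [ 17 128 147]
cork [ 15 144 145] wood [ 17 128 147]
A [[0.484, -0.31, 0.005], [0.632, -0.324, 0.005], [0.574, -0.241, 0.005], [0.545, -0.383, 0.005]] 0.14883093579485965 0.1447908657742473
B [[0.215, -0.25, 0.005], [0.418, -0.27, 0.005], [0.311, -0.149, 0.005], [0.321, -0.351, 0.005]] 0.20468581344637227 0.20261371002006745
[ 14 178  66] 0 [     0      0    512    384 196534] [255.55835123 191.50943348]
0 511 0 383
[ 0.47883647 -0.09722679  0.132     ]
[ 13 155 110] 0 [     0      0    512    384 195945] [254.69435811 191.95707979]
0 511 0 383
[0.51763667 0.05085902 0.132     ]
```

View pics/crop0.png

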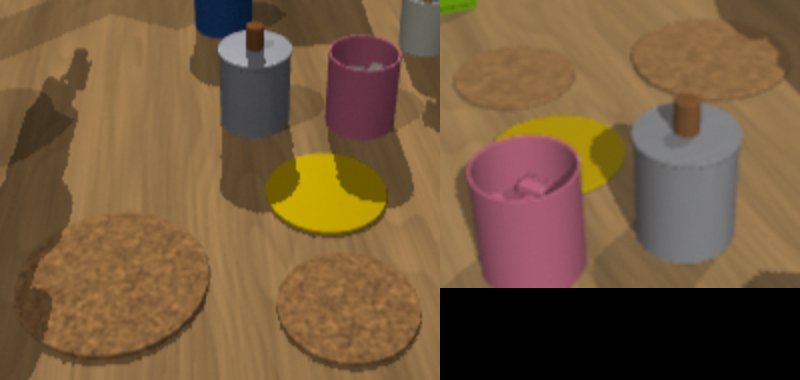

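The crop confirms it: the bare-steel tin has the brown knob, the pink pot is open, and cork A is 148 mm wide (so it is meant) against B's 203 mm. Now the knob and the obstacles.

Run:
```python
from h import *
S=np.load('pics/side0.npz');C=np.load('pics/scene0.npz')
def tri(a,b):
    o1,d1=ray(S,*a);o2,d2=ray(C,*b);M=np.c_[d1,-d2];x,*_=np.linalg.lstsq(M,o2-o1,rcond=None);p,q=o1+d1*x[0],o2+d2*x[1];return (p+q)/2,np.linalg.norm(p-q)
print('top',tri((257.4,158.5),(262.9,181.3)),onz(S,257.4,158.5,.149),onz(C,262.9,181.3,.149))
print('base',tri((257.4,169.3),(262.9,195)))
print('matA scene',onz(C,191,171.8,.005))
print('blue knob top',tri((241,118),(360,268)), 'pink rim',onz(S,311.5,172,.11))
print('bottle',onz(S,392,255,0))
```

```text
top (array([0.49511286, 0.03988656, 0.14518832]), np.float64(0.0031795753755819098)) [0.49579922 0.03162062 0.149     ] [0.49609255 0.04503888 0.149     ]
base (array([0.49527076, 0.04151766, 0.1115814 ]), np.float64(0.003175150976608672))
matA scene [ 0.56028876 -0.29813117  0.005     ]
blue knob top (array([0.47006129, 0.32118214, 0.14194643]), np.float64(0.002859197608659421)) pink rim [0.63784871 0.01506516 0.11      ]
bottle [ 0.79346574 -0.20148016  0.        ]
```

```bash
python3 -m crank '{"travel":[[-0.78,-0.6,-0.1],[-1.56,-1.2,-0.2],[-2.34,-1.8,-0.3],[-3.12,-2.4,-0.4],[-3.9,-3.0,-0.5]],"turn":[0,0,0,0,0]}' 
python3 -m crank '{"travel":[[-0.78,-0.6,0],[-1.56,-1.2,0],[-2.34,-1.8,0],[-3.12,-2.4,0],[-3.9,-3.0,0]],"turn":[0,0,0,0,0]}'
python3 -m crank '{"travel":[[-0.78,-0.6,0],[-1.56,-1.2,0],[-2.34,-1.8,0],[-3.1,-2.4,0],[-3.1,-2.4,0]],"turn":[0,0,0,0,0]}'
python3 - <<'E'
from h import *
c=snap('wrist','w1');s=get_state();print(s['tcp_pos'],s['orientation'],s['joint_pos'],s['finger_gap']); print(-np.array(c['R']).T@c['t'], [proj(c,(.4955,.038,z)) for z in(.149,.115)])
E
```

```text
clock: 0.52
tcp_pos: [0.3277, 0.3506, 0.2511]
orientation: [-0.0, 0.207, 0.978, -0.0]
wrist_force: [1.1, -0.5, -0.0]
finger_gap: 0.0853
clock: 0.93
tcp_pos: [0.4215, 0.1774, 0.2512]
orientation: [-0.0, 0.208, 0.978, 0.0]
wrist_force: [1.5, 1.0, -0.4]
finger_gap: 0.0854
clock: 1.35
tcp_pos: [0.4985, 0.0356, 0.2505]
orientation: [0.001, 0.211, 0.977, -0.001]
wrist_force: [0.5, 0.0, -0.5]
finger_gap: 0.0855
[0.49670069 0.03803466 0.25048299] [-3.31525626e-04  2.10647568e-01  9.77562000e-01 -1.70168859e-04] [-8.47109797e-02  1.59380020e-01 -1.06481214e-01  1.30563604e+00
 -2.53246477e-04  3.39763827e-01] 0.08528377367535911
[0.43281254 0.06463371 0.39298463] [array([261.81961478, 182.84882845]), array([261.59711754, 172.67476276])]
```

View pics/w1.png

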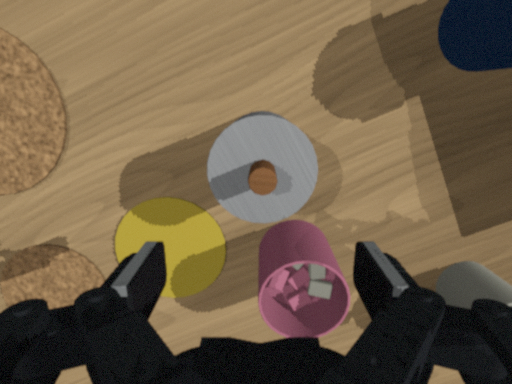

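Wrist view: the knob top is at (263,180) and the disc centre at about (263,167), next to the prediction. The fingers straddle the knob, and the pink pot at (303,295) is only 110 mm high.

Run:
```python
from h import *
from scipy.spatial.transform import Rotation as Ro
c=np.load('pics/w1.npz')
hsv=cv2.cvtColor(c['image'],cv2.COLOR_RGB2HSV);m=cv2.inRange(hsv,(0,110,60),(16,255,255))[150:210,235:290];ys,xs=np.nonzero(m);print(len(xs),xs.mean()+235,ys.mean()+150,xs.min()+235,xs.max()+235,ys.min()+150,ys.max()+150)
k=onz(c,263,180.5,.149);d=onz(c,263,167.5,.115);print(k,d)
print('width disc',np.linalg.norm(onz(c,208,167.5,.115)-onz(c,318,167.5,.115)))
s=get_state();q=s['orientation'];R=Ro.from_quat(np.r_[q[1:],q[0]]).as_matrix();t=(k+d)/2;t[2]=.121
print(s['tcp_pos'],R.T@(t-s['tcp_pos'])/.04)
```

```text
728 262.07554945054943 177.43956043956044 249 276 161 193
[0.49412011 0.03964897 0.149     ] [0.49167779 0.04109644 0.115     ]
width disc 0.09835947207575589
[0.49670069 0.03803466 0.25048299] [0.10881541 0.01564999 3.23713105]
```

```bash
python3 -m crank '{"travel":[[0.05,0.02,0.8],[0.1,0.02,1.6],[0.1,0.02,2.3],[0.1,0.02,2.9],[0.1,0.02,3.18]],"turn":[0,0,0,0,0]}' 50
python3 -m crank '{"travel":[[0,0,0],[0,0,0],[0,0,0],[0,0,0],[0,0,0]],"turn":[0,0,0,0,0]}' 15 40
python3 -m crank '{"travel":[[0,0,0],[0,0,0],[0,0,0],[0,0,0],[0,0,0]],"turn":[0,0,0,0,0]}'
```

```text
clock: 1.82
tcp_pos: [0.489, 0.0448, 0.1207]
orientation: [-0.003, 0.207, 0.978, -0.0]
wrist_force: [-0.3, 0.9, -0.5]
finger_gap: 0.05
clock: 2.23
tcp_pos: [0.4923, 0.0437, 0.1249]
orientation: [0.0, 0.208, 0.978, 0.0]
wrist_force: [-1.9, -0.2, -1.5]
finger_gap: 0.0227
clock: 2.65
tcp_pos: [0.4924, 0.0434, 0.1242]
orientation: [0.0, 0.208, 0.978, 0.0]
wrist_force: [-1.3, 0.3, -0.4]
finger_gap: 0.0225
```

```bash
python3 -m crank '{"travel":[[0,0,-0.2],[0,0,-0.5],[0,0,-0.9],[0,0,-1.3],[0,0,-1.7]],"turn":[0,0,0,0,0]}'
python3 -m crank '{"travel":[[0,0,-0.5],[0,0,-1],[0,0,-1.4],[0,0,-1.6],[0,0,-1.6]],"turn":[0,0,0,0,0]}'
python3 - <<'E'
from h import *
from scipy.spatial.transform import Rotation as Ro
c=snap('wrist','w2');s=get_state();q=s['orientation'];R=Ro.from_quat(np.r_[q[1:],q[0]]).as_matrix();print(s['tcp_pos'],s['finger_gap'],s['wrist_force'])
t=np.array([.559,-.306,s['tcp_pos'][2]]);print(R.T@(t-s['tcp_pos'])/.04)
E
```

```text
clock: 3.07
tcp_pos: [0.4927, 0.0433, 0.1935]
orientation: [0.001, 0.208, 0.978, 0.0]
wrist_force: [-0.5, 0.1, -0.1]
finger_gap: 0.0226
clock: 3.48
tcp_pos: [0.4937, 0.0433, 0.2585]
orientation: [0.002, 0.208, 0.978, 0.0]
wrist_force: [0.3, 0.1, -1.9]
finger_gap: 0.0226
[0.49299694 0.04331983 0.25697736] 0.022170646136617463 [-0.48167587  0.73398205 -1.5962003 ]
[-5.05961216e+00 -7.30672739e+00  5.12328104e-03]
```

View pics/w2.png

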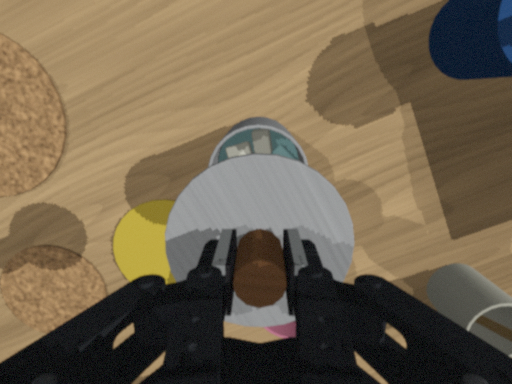

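The lid is held level, and the open tin with its tablets is standing at (258,145). Mat A is visible at about (53,288). I'll go part way and measure the mat once more.

```bash
python3 -m crank '{"travel":[[-0.3,-0.4,0],[-0.8,-1.1,0],[-1.3,-1.8,0],[-1.7,-2.4,0],[-1.9,-2.7,0]],"turn":[0,0,0,0,0]}'
python3 -m crank '{"travel":[[-0.3,-0.2,0],[-0.7,-0.4,0],[-1.1,-0.6,0],[-1.4,-0.8,0],[-1.4,-0.8,0]],"turn":[0,0,0,0,0]}'
python3 - <<'E'
from h import *
c=snap('wrist','w3');s=get_state();print(s['tcp_pos'],s['finger_gap'],proj(c,(.559,-.306,.005)))
E
```

```text
clock: 3.95
tcp_pos: [0.5177, -0.0889, 0.2544]
orientation: [-0.001, 0.209, 0.978, -0.0]
wrist_force: [0.4, 0.6, -1.8]
finger_gap: 0.0224
clock: 4.37
tcp_pos: [0.5573, -0.1396, 0.2547]
orientation: [-0.0, 0.208, 0.978, -0.0]
wrist_force: [0.7, 1.1, -1.3]
finger_gap: 0.0227
[ 0.55632552 -0.13837561  0.25483736] 0.022846906489635686 [144.34319865 206.62235839]
```

View pics/w3.png

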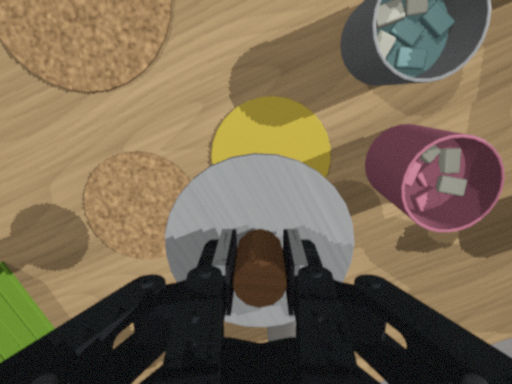

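Mat A's left edge is at 83, its top at 151 and its bottom at 258, so the centre is about (137,204).

Run:
```python
from h import *
from scipy.spatial.transform import Rotation as Ro
c=np.load('pics/w3.npz');f=lambda u,v:onz(c,u,v,.005)
m=f(137,204.5);print(m,np.linalg.norm(f(137,151)-f(137,258)),np.linalg.norm(f(83,204)-m)*2)
# lid disc vs knob held: disc height estimate not needed
s=get_state();q=s['orientation'];R=Ro.from_quat(np.r_[q[1:],q[0]]).as_matrix()
m=(m+[.559,-.306,.005])/2;t=np.r_[m[:2],s['tcp_pos'][2]];print(m,R.T@(t-s['tcp_pos'])/.04)
```

```text
[ 0.55253579 -0.31328535  0.005     ] 0.14908919440629176 0.14078082162724292
[ 0.55576789 -0.30964268  0.005     ] [-1.731169   -3.91611839 -0.00455209]
```

```bash
python3 -m crank '{"travel":[[-0.3,-0.6,0],[-0.7,-1.5,0],[-1.1,-2.4,0],[-1.4,-3.1,0],[-1.6,-3.6,0]],"turn":[0,0,0,0,0]}'
python3 -m crank '{"travel":[[-0.15,-0.3,0],[-0.15,-0.3,0.5],[-0.15,-0.3,1.2],[-0.15,-0.3,1.9],[-0.15,-0.3,2.5]],"turn":[0,0,0,0,0]}'
python3 -m crank '{"travel":[[0,0,0.7],[0,0,1.4],[0,0,2.0],[0,0,2.5],[0,0,2.7]],"turn":[0,0,0,0,0]}'
python3 -m crank '{"travel":[[0,0,0],[0,0,0],[0,0,0]],"turn":[0,0,0]}'
```

```text
clock: 4.83
tcp_pos: [0.5554, -0.297, 0.2554]
orientation: [-0.0, 0.208, 0.978, 0.0]
wrist_force: [-0.0, 1.2, -1.8]
finger_gap: 0.0228
clock: 5.25
tcp_pos: [0.5561, -0.3072, 0.1544]
orientation: [-0.001, 0.207, 0.978, 0.001]
wrist_force: [0.9, 0.3, -1.3]
finger_gap: 0.0225
clock: 5.67
tcp_pos: [0.5546, -0.306, 0.0446]
orientation: [-0.003, 0.207, 0.978, 0.002]
wrist_force: [-0.7, -1.1, -1.6]
finger_gap: 0.0226
clock: 5.92
tcp_pos: [0.5575, -0.3093, 0.0498]
orientation: [0.001, 0.208, 0.978, -0.0]
wrist_force: [0.3, 0.4, -0.5]
finger_gap: 0.0224
```

```bash
python3 -m crank '{"travel":[[0,0,0.15],[0,0,0.3],[0,0,0.4],[0,0,0.4]],"turn":[0,0,0,0]}'
python3 -m crank '{"travel":[[0,0,0.05],[0,0,0.05],[0,0,0.05]],"turn":[0,0,0]}'
python3 - <<'E'
from h import *
c=snap('side','s4');u,v=proj(c,(.556,-.31,.03));u,v=int(u),int(v);print(get_state()['tcp_pos'],proj(c,(.5558,-.3096,.005)))
cv2.imwrite('pics/s4c.png',cv2.resize(c['image'][v-60:v+60,u-80:u+80,::-1],None,fx=4,fy=4,interpolation=cv2.INTER_CUBIC))
E
```

```text
clock: 6.25
tcp_pos: [0.5557, -0.3088, 0.0311]
orientation: [-0.001, 0.208, 0.978, 0.0]
wrist_force: [-0.5, 0.1, -1.2]
finger_gap: 0.0222
clock: 6.5
tcp_pos: [0.5564, -0.3091, 0.03]
orientation: [-0.0, 0.208, 0.978, 0.0]
wrist_force: [-0.1, -1.0, -1.3]
finger_gap: 0.0224
[ 0.55645371 -0.30920746  0.03016085] [302.07954699 296.32257049]
```

View pics/s4c.png

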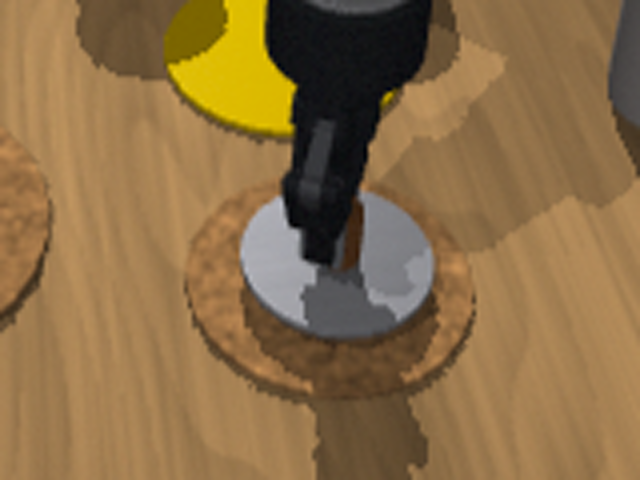

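The lid is just above mat A and well centred: disc 240–434 against mat 186–474, about 4 mm off. I'll lower in small steps until it touches.

```bash
for i in 1; do python3 -m crank '{"travel":[[0,0,0.03],[0,0,0.05],[0,0,0.05],[0,0,0.05]],"turn":[0,0,0,0]}'
python3 -m crank '{"travel":[[0,0,0.03],[0,0,0.03],[0,0,0.03],[0,0,0.03]],"turn":[0,0,0,0]}'; done
python3 -c "
from h import *
print(get_state()['wrist_force'],get_state()['tcp_pos'])"
```

```text
clock: 6.88
tcp_pos: [0.5563, -0.3091, 0.028]
orientation: [-0.0, 0.208, 0.978, 0.0]
wrist_force: [0.6, -0.1, -1.3]
finger_gap: 0.0232
clock: 7.22
tcp_pos: [0.5566, -0.3093, 0.0271]
orientation: [0.0, 0.208, 0.978, -0.0]
wrist_force: [0.2, -0.9, 0.0]
finger_gap: 0.0224
[ 0.18114575 -0.94672522  0.02358416] [ 0.5565589  -0.30928376  0.02709171]
```

```bash
python3 -m crank '{"travel":[[0,0,0.02],[0,0,0.02],[0,0,0.02],[0,0,0.02]],"turn":[0,0,0,0]}'
python3 -m crank '{"travel":[[0,0,0.015],[0,0,0.015],[0,0,0.015],[0,0,0.015]],"turn":[0,0,0,0]}'
```

```text
clock: 7.55
tcp_pos: [0.5565, -0.3094, 0.027]
orientation: [0.0, 0.208, 0.978, -0.0]
wrist_force: [-2.9, 0.2, 5.3]
finger_gap: 0.0226
clock: 7.88
tcp_pos: [0.5565, -0.3094, 0.0269]
orientation: [0.0, 0.208, 0.978, -0.0]
wrist_force: [-2.7, 1.1, 9.1]
finger_gap: 0.0226
```

It's in contact (about 9 N up). I'll release and rise.

```bash
python3 -m crank '{"travel":[[0,0,-0.02],[0,0,-0.02],[0,0,-0.02],[0,0,-0.02],[0,0,-0.02]],"turn":[0,0,0,0,0]}' 55
python3 -m crank '{"travel":[[0,0,-0.2],[0,0,-0.6],[0,0,-1.3],[0,0,-2.1],[0,0,-3]],"turn":[0,0,0,0,0]}'
python3 -m crank '{"travel":[[0,0,-0.8],[0,0,-1.6],[0,0,-2],[0,0,-2],[0,0,-2]],"turn":[0,0,0,0,0]}'
python3 - <<'E'
from h import *
print(get_state()['finger_gap'],get_state()['tcp_pos'],get_state()['wrist_force'])
a=snap('side','s5')['image'];w=snap('wrist','w5')['image']
cv2.imwrite('pics/fin.png',np.hstack([cv2.resize(a,(400,300)),cv2.resize(w,(400,300))])[:,:,::-1])
E
```

```text
clock: 8.3
tcp_pos: [0.5563, -0.309, 0.0259]
orientation: [-0.0, 0.208, 0.978, 0.0]
wrist_force: [0.3, -0.3, -0.3]
finger_gap: 0.0549
clock: 8.72
tcp_pos: [0.5555, -0.3085, 0.1467]
orientation: [-0.001, 0.208, 0.978, 0.001]
wrist_force: [0.9, -0.4, 0.1]
finger_gap: 0.0552
clock: 9.13
tcp_pos: [0.557, -0.3096, 0.228]
orientation: [0.002, 0.208, 0.978, -0.001]
wrist_force: [-0.1, 0.0, 0.2]
finger_gap: 0.0551
0.05508932591865135 [ 0.55701637 -0.3095589   0.22802986] [-0.08275041  0.02578571  0.18949997]
```

View pics/fin.png

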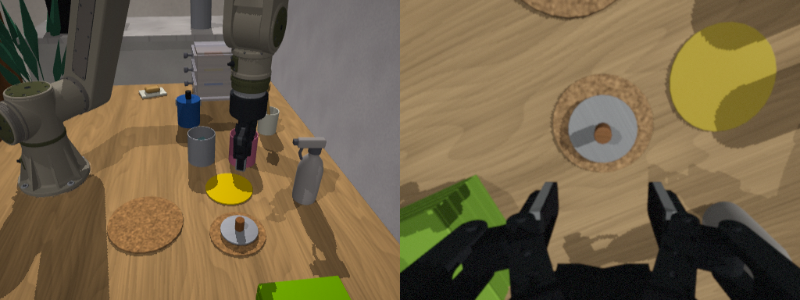

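The lid lies flat, knob up, with cork showing all round: disc centre (602,130) against mat (603,122), part of which is parallax. The tin stands open at (201,147) and the blue canister is undisturbed at (188,110).

Run:
```python
from h import *
c=np.load('pics/w5.npz')
f=lambda x,y,z:onz(c,(x-400)*1.28,y*1.28,z)
print(f(602.5,130,.018)-f(603.5,122,.005))
hand_in();print(get_state()['clock'])
```

```text
[ 0.00783418 -0.0050983   0.013     ]
the job is handed in; nothing more can be done
the job is handed in; nothing more can be done
```

The lid is off the tin and lying knob-up on the smaller cork mat. I lowered it until it touched (about 9 N upward), then let go, raised the arm clear and handed the job in. The hand-in gave no verdict.

- **Lid on mat:** the last pictures show it flat, with cork visible all round. The lid centre measured about 9 mm from the mat centre; the limit is 26 mm.
- **Tin and blue canister:** by eye, the tin stands open and upright where it was, and the blue canister looks untouched. I did not re-measure either position.
- **Robot:** the gripper is open about 200 mm above the lid, and the wrist force is about zero.
- **Disagreement:** separate readings of the mat centre differed by up to about 17 mm. I averaged the last wrist-camera reading with the earlier estimate and aimed there.

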